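# Set the vent gap of an icing press cap

## Robot

A 7-joint arm with a two-finger parallel gripper is mounted at the origin on the work surface. World frame = base frame: x ahead of the robot, y to its left, z up, the work surface at z = 0. Lengths are in m, angles in rad, forces in N, time in s.
With the tool pointing down it reaches from about 0.4 to 0.85 m from the base axis. Payload 4.5 kg.
Tool frame: the origin (TCP) lies at the very end of the fingers, on their centre line; the grasp point (between the pads) lies 19 mm behind it (hold_point_z is the z of the grasp point in the tool frame, in m); z points along the fingers, y is the line along which they close (so a half turn about z gives the same grasp; the last joint's range is limited). The gripper opens to 88 mm and grips with 3 to 60 N. Pads are 18 mm wide; open, the fingers measure 123 mm over their backs; the gripper's body (75 mm by 187 mm) begins 45 mm behind the grasp point.
Start: joints at [1.287, 0.689, -0.195, 1.565, 0.157, 0.902, -0.215], TCP at [0.195, -0.594, 0.239] pointing down, gripper open.
Joint ranges: [-3.01, 3.01], [-0.46, 2.08], [-1.47, 1.51], [0.13, 2.56], [-1, 4.14], [0.04, 2.09], [-2.66, 2.66]. Speed limits (rad/s): [2.57, 2.57, 3.14, 3.14, 3.14, 3.14, 3.14].

## Interface

Orientations are given as a unit quaternion [x, y, z, w].
In Python, from bench import observe, get_image, camera_info, sign_off, hold_point_z gives the robot as it stands.
- The arm moves only by the tool move_arm, never from a script. Its arguments are lists of equal length, an entry for each row: "slide": the shift along the tool's x, y, z scaled (see below), a list of three; "roll": the turn about the tool's z scaled (see below); "claw": the opening, from 0 (shut) to 1 (fully open). In form: {"slide": [[dx, dy, dz], ...], "roll": [roll, ...], "claw": [claw, ...]}. A call has 1 to 8 rows; each row shifts and turns the commanded pose from where the row before left it, along the tool's axes as they then stand; what a row does not reach is not made up. The controller multiplies each number of a shift by 25 mm and each number of a turn by 0.12 rad. A row lasts 1/12 s, in which the tool goes at most 41.7 mm and 7.16 degrees, less where a joint would pass 70% of its speed; a pose out of reach is approached as far as the arm can. A call with a number of a shift or a turn outside -1 to 1 is refused whole. A call with a gripper value outside its range is refused whole. The fingers move at their own pace and stop on an object; "force" is the grip in N (left out, the last holds). Time passes only in rows, so rows that do not move let the fingers close. It gives the time, the measured TCP pose, the force, the opening and the grip force at its end, in the units of the state.
- observe(): the state, without advancing time (a new reading comes with each control period).
- get_image(name): name is "side" or "top" or "wrist"; returns the picture (480x640x3 uint8, blue, green, red); there is no depth.
- camera_info(name): a dict with "camera_matrix" (3x3 intrinsics, pixels), "world_from_camera" (4x4, takes a point from camera to world coordinates). Camera axes: x right, y up, looking along -z (the intrinsics and any distortion apply to the point x, -y, -z); pixel columns grow to the right and rows downward; lengths in m; the calibration is good to about 2 mm. A picture is of the moment at which its call begins: read the wrist's pose just before it. camera_info takes no time and is no camera call; for the wrist camera it gives the pose at the moment of the call.
- sign_off(): hands the job in; it is judged then, once.
The state is a dict: "time": time; "joint_pos": joint angles; "dq": joint speeds; "joint_torque": joint torques, N m; "tcp_pos": TCP position; "ee_rot": TCP orientation; "ft_force": force on the tool from outside, world axes, zero at the start; "wrist_torque": the same for the moment, N m; "gripper_width": finger opening in m; "grasp_force": force on a finger pad.
Only numpy, scipy, OpenCV 4.12 (cv2) and the standard library are available. Lean on these libraries where they do the work, as an engineer would, in place of code of your own. Each camera call takes 0.05 s, during which the arm holds its last target. There are 200 camera calls.

## Task

The knurled screw cap on top of the upright icing press is only loosely started on its thread. Screw it down clockwise (seen from above) until it bottoms out on the barrel, then back it off a quarter turn so the press can vent, and finish while still gripping the cap there, holding it still for a helper to fit the lock clip. Leave the jar, the mug and the cookie cutter where they stand.

Things in the scene. Friction and masses are not known exactly. Their poses are not given: they have to be found in the camera images.
- press: icing press, fixed; white base 170 x 130 x 14 mm, upright steel barrel 52 mm in diameter in a 64 mm collar (top at 124 mm), column 22 mm in diameter and 129 mm high standing 75 mm from the barrel along the press's +x. Origin on the table under the barrel's axis, z up
- cap: the screw cap: round knurled aluminium cylinder, 47 mm in diameter, 32 mm tall, on top of the barrel, can be gripped from above at any yaw. Origin on its axis at its lower edge, z up; x turns with the cap, along the raised dark rib (20 x 4 mm, from axis to edge) on its top. Fully down, the rib points to the column
- cap_grip (a point): point on the cap's axis 12 mm below its top, 20 mm above its lower edge: a good height to grip; 185 mm above the table with the cap fully down
- cap_turn (a joint): turn of the cap, rad: 0 when bottomed out (hard stop; a grip then slips round), growing anticlockwise from above as it unscrews; starts at 1.9 to 3.4 (upper stop 4.2: cannot come off). Right-hand thread, rises 1.27 mm per rad (8 mm a turn). About 0.1 N m of friction; stays where left
- press_shoulder (a point): centre of the barrel's shoulder on which the cap bottoms out, 165 mm above the table, on the cap's axis; fixed. The cap's lower edge meets it when the cap is fully down
- jar: bystander: closed glass jar with an aluminium lid, 56 mm in diameter, 95 mm tall, loose; origin at the centre of its underside
- mug: bystander: white ceramic mug, 76 mm in diameter, 85 mm tall, loose; origin at the centre of its underside, handle at its +y
- cutter: bystander: round steel cookie cutter ring, 72 mm in diameter, 30 mm tall, loose; origin at the centre of its underside

How it is judged:
By the outcome, as a careful person would: the job done as asked, in the order asked, and still so for the second after the job is handed in, while the arm keeps its last pose, push and grip.
It also fails if it takes over 51 s, if anything falls off the work surface, if the arm or the gripper's body presses on something with over 40 N, if the wrist force passes 120 N, or if a joint passes its speed limit or range.

## Working session

There is one attempt and no reset: what is moved stays moved. The work goes in short steps, Python scripts to look and compute and a tool call to move; the robot and the scene stay as the last step left them, time stands still between calls to the robot, and variables do not carry over. Pictures are saved under pics/ and viewed, at most 10 in all, crops included, and the job is handed in when it is done.

Besides the shell and the picture viewer there is one more tool, called after "Request:" in YAML: its name, and indented under it one key for each argument. move_arm: Moves the arm, as the interface text tells. Its arguments: {"type":"object","properties":{"slide":{"type":"array"},"roll":{"type":"array"},"claw":{"type":"array"},"force":{"type":"number"}},"required":["slide","roll","claw"]}

```bash
ls; mkdir -p pics
python3 - <<'E'
from bench import *
import cv2,numpy as np
print(observe(), hold_point_z)
for n in("side","top"):
    cv2.imwrite(f"pics/{n}0.png",get_image(n)); c=camera_info(n); print(n,c["camera_matrix"],np.round(c["world_from_camera"],3),[k for k in c])
E
```

```text
pics
{'time': 0.0, 'joint_pos': array([ 1.28681418,  0.6899554 , -0.194536  ,  1.56633056,  0.15729462,
        0.90249238, -0.21509838]), 'dq': array([-0.00117714,  0.00021494, -0.0002199 , -0.00027078, -0.00014686,
        0.0010587 ,  0.00123957]), 'joint_torque': array([ 8.70824624e-05, -5.27559650e+01, -1.26709912e+00, -1.53426772e+01,
       -5.27233304e-02,  6.53602474e-03,  1.87804835e-04]), 'tcp_pos': array([ 0.19505922, -0.59312625,  0.23793202]), 'ee_rot': array([ 9.87395196e-01,  1.58271673e-01, -1.97824263e-04, -8.74631406e-04]), 'ft_force': array([-0.22237115, -0.51557178, -0.14445248]), 'wrist_torque': array([0.04019804, 0.00448691, 0.0233147 ]), 'grasp_force': 0.0, 'gripper_width': 0.08832302488178584} -0.0187
side [[624.65794865   0.         317.88973881]
 [  0.         624.65794865 237.4796359 ]
 [  0.           0.           1.        ]] [[ 0.951  0.18  -0.251  0.31 ]
 [-0.309  0.517 -0.798 -0.928]
 [-0.014  0.837  0.547  0.807]
 [ 0.     0.     0.     1.   ]] ['camera_matrix', 'world_from_camera']
top [[502.16201083   0.         311.44132253]
 [  0.         502.16201083 242.2328295 ]
 [  0.           0.           1.        ]] [[-0.012  0.996 -0.083  0.535]
 [-1.    -0.013 -0.004  0.07 ]
 [-0.005  0.083  0.997  1.031]
 [ 0.     0.     0.     1.   ]] ['camera_matrix', 'world_from_camera']
```

View pics/side0.png

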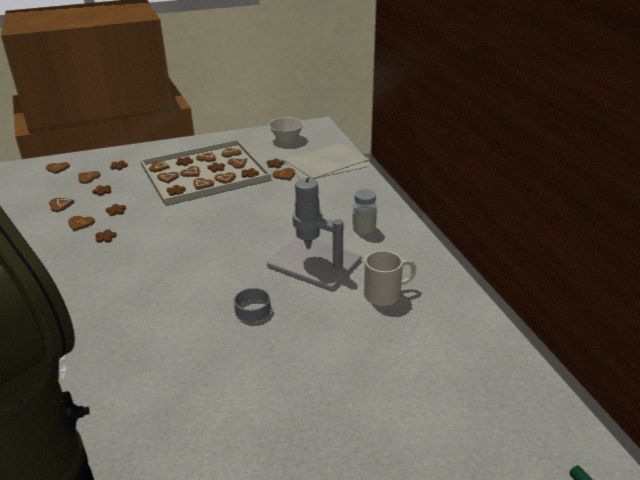

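View pics/top0.png

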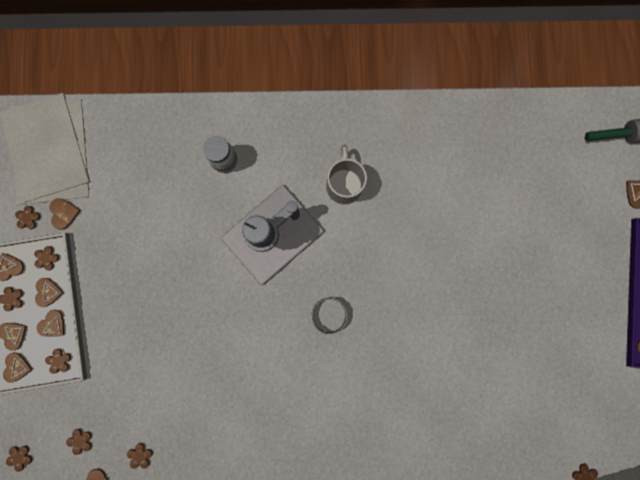

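```bash
cat > h.py <<'E'
from bench import *
import cv2,numpy as np
from scipy.spatial.transform import Rotation as R
def ray(n,uv,z,c=None):
    c=c or camera_info(n); K=c["camera_matrix"];T=np.array(c["world_from_camera"])
    d=np.linalg.inv(K)@[uv[0],uv[1],1]; d=T[:3,:3]@(d*[1,-1,-1]); o=T[:3,3]
    return o+d*(z-o[2])/d[2]
def proj(n,p,c=None):
    c=c or camera_info(n); T=np.linalg.inv(c["world_from_camera"]); q=(T@[*p,1])[:3]*[1,-1,-1]
    q=c["camera_matrix"]@q; return q[:2]/q[2]
E
python3 - <<'E'
from h import *
i=cv2.imread("pics/top0.png")[170:300,200:370]
cv2.imwrite("pics/topc.png",cv2.resize(i,None,fx=4.5,fy=4.5,interpolation=cv2.INTER_CUBIC))
E
```

```text
(no output)
```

View pics/topc.png

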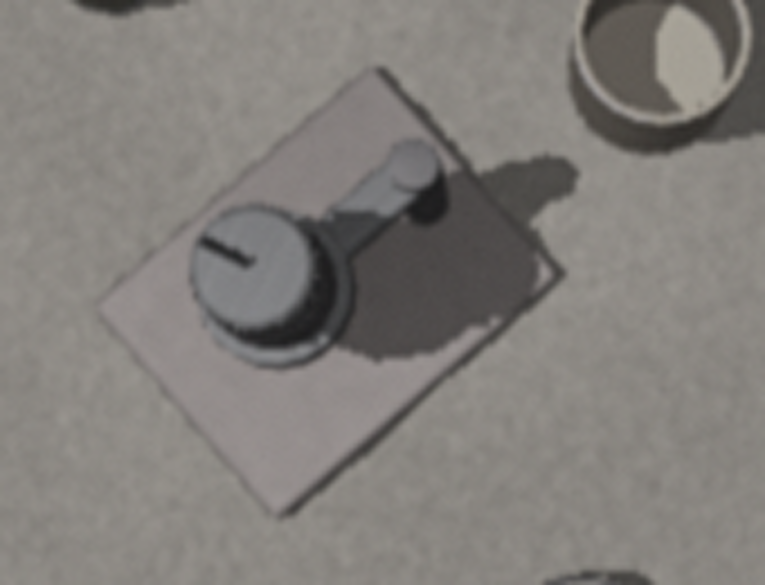

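The crop shows the cap top centred at about (255.6, 229.3) in the full image, with the rib tip at (244.4, 222.9). The column top is at (291.8, 206.2).

Run:
```python
from h import *
f=lambda u,v:(200+u/4.5,170+v/4.5)
c=ray("top",f(250,267),.2003); print("cap",c)
e=[ray("top",f(*p),.2003) for p in((190,270),(310,264))]; print("diam",np.linalg.norm(e[0]-e[1]))
for z in(.129,.143):
    k=ray("top",f(413,163),z); d=(k-c)[:2]; print("col",k,np.hypot(*d),np.degrees(np.arctan2(d[1],d[0])))
C=[ray("top",f(*p),.014) for p in((378,67),(98,303),(280,517),(565,270))]
for a,b in((1,0),(2,3)):
    d=C[b]-C[a]; print("base +x",np.linalg.norm(d),np.degrees(np.arctan2(d[1],d[0])))
print(np.mean(C,0))
r=ray("top",f(200,238),.2003)-c; print("rib",np.degrees(np.arctan2(r[1],r[0])))
for n,uv in(("jar",(218,147)),): print(n,ray("top",uv,.095))
print("mug",ray("top",(347,180),.085))
s=observe(); T=R.from_quat(s["ee_rot"]).as_matrix(); print(T)
print("wrist cam",proj("wrist",c))
print("side cap", proj("side",c))
```

```text
cap [0.62676593 0.1659459  0.2003    ]
diam 0.044417401108096215
col [0.67594977 0.1083559  0.129     ] 0.07573412760904849 -49.501533014937884
col [0.67375887 0.10776285 0.143     ] 0.07479039935440057 -51.07308340821587
base +x 0.16605507870360386 -50.13662642178465
base +x 0.16966492632372548 -49.702189057970266
[0.63722527 0.15106658 0.014     ]
rib 59.170530300957076
jar [0.79674743 0.24905361 0.095     ]
mug [0.73198537 0.0043624  0.085     ]
[[ 9.49902592e-01  3.12545467e-01 -6.30634954e-04]
 [ 3.12546072e-01 -9.49901463e-01  1.47089961e-03]
 [-1.39318062e-04 -1.59431382e-03 -9.99998719e-01]]
wrist cam [-13168.93824643 -13684.26098675]
side cap [304.48110377 181.74643868]
```

Request:
move_arm:
  slide:
    - [0, 0, -0.6]
    - [0.5, -0.45, -0.4]
    - [0.8, -0.72, 0]
    - [0.8, -0.72, 0]
    - [0.8, -0.72, 0]
    - [0.8, -0.72, 0]
    - [0.8, -0.72, 0]
    - [0.8, -0.72, 0]
  roll: [0, 0, 0, 0, 0, 0, 0, 0]
  claw: [1, 1, 1, 1, 1, 1, 1, 1]
  force: 25

```text
time: 0.77
tcp_pos: [0.2842, -0.4376, 0.2635]
ee_rot: [0.987, 0.158, -0.0, -0.0]
ft_force: [0.4, 0.3, 0.6]
gripper_width: 0.0879
grasp_force: 0.0
```

Request:
move_arm:
  slide:
    - [0.8, -0.72, 0]
    - [0.8, -0.72, 0]
    - [0.8, -0.72, 0]
    - [0.8, -0.72, 0]
    - [0.8, -0.72, 0]
    - [0.8, -0.72, 0]
    - [0.8, -0.72, 0]
    - [0.8, -0.72, 0]
  roll: [0, 0, 0, 0, 0, 0, 0, 0]
  claw: [1, 1, 1, 1, 1, 1, 1, 1]

```text
time: 1.43
tcp_pos: [0.3912, -0.2509, 0.2635]
ee_rot: [0.987, 0.158, -0.0, -0.0]
ft_force: [0.5, 0.0, 0.1]
gripper_width: 0.0881
grasp_force: 0.0
```

Request:
move_arm:
  slide:
    - [0.8, -0.72, 0]
    - [0.8, -0.72, 0]
    - [0.8, -0.72, 0]
    - [0.8, -0.72, 0]
    - [0.8, -0.72, 0]
    - [0.8, -0.72, 0]
    - [0.8, -0.72, 0]
    - [0.8, -0.72, 0]
  roll: [0, 0, 0, 0, 0, 0, 0, 0]
  claw: [1, 1, 1, 1, 1, 1, 1, 1]

```text
time: 2.1
tcp_pos: [0.4981, -0.0642, 0.2635]
ee_rot: [0.987, 0.158, -0.0, -0.0]
ft_force: [-0.1, -0.9, 0.6]
gripper_width: 0.0879
grasp_force: 0.0
```

```bash
cat > st.py <<'E'
from h import *
s=observe(); M=R.from_quat(s["ee_rot"]).as_matrix()
print(s["time"],"tcp",s["tcp_pos"].round(4),"x-axis yaw",np.degrees(np.arctan2(M[1,0],M[0,0])).round(2),"tilt",M[:2,2].round(4),"q",s["joint_pos"].round(3),"f",s["ft_force"].round(1),"t",s["wrist_torque"].round(3),"w",s["gripper_width"].round(4),"g",s["grasp_force"])
import sys
if len(sys.argv)>2:
    d=np.array([float(a) for a in sys.argv[1:4]])-s["tcp_pos"]; print("slide",(M.T@d/.025).round(3))
E
python3 st.py .627 .166 .258
```

```text
Traceback (most recent call last):
  File "st.py", line 3, in <module>
    print(s["time"],"tcp",s["tcp_pos"].round(4),"x-axis yaw",np.degrees(np.arctan2(M[1,0],M[0,0])).round(2),"tilt",M[:2,2].round(4),"q",s["joint_pos"].round(3),"f",s["ft_force"].round(1),"t",s["wrist_torque"].round(3),"w",s["gripper_width"].round(4),"g",s["grasp_force"])
                                                                                                                                                                                                                              ^^^^^^^^^^^^^^^^^^^^^^^^
AttributeError: 'float' object has no attribute 'round'
```

Request:
move_arm:
  slide:
    - [0.8, -0.72, 0]
    - [0.8, -0.72, 0]
    - [0.8, -0.72, 0]
    - [0.8, -0.72, 0]
    - [0.8, -0.72, 0]
    - [0.8, -0.72, 0]
    - [0.8, -0.72, 0]
    - [0.4, -0.36, 0]
  roll: [0, 0, 0, 0, 0, 0, 0, 0]
  claw: [1, 1, 1, 1, 1, 1, 1, 1]

```text
time: 2.77
tcp_pos: [0.599, 0.1139, 0.2632]
ee_rot: [0.987, 0.16, 0.0, -0.001]
ft_force: [0.8, -0.0, -0.0]
gripper_width: 0.0883
grasp_force: 0.0
```

```bash
sed -i 's/s\["gripper_width"\].round(4)/s["gripper_width"]/' st.py; python3 st.py .627 .166 .258
python3 - <<'E'
from h import *
cv2.imwrite("pics/w1.png",get_image("wrist")); c=camera_info("wrist");print(np.round(c["world_from_camera"],3),c["camera_matrix"],proj("wrist",(.627,.166,.2)))
E
```

```text
2.7667 tcp [0.599  0.1139 0.2632] x-axis yaw 18.42 tilt [0.0002 0.0024] q [-0.171  0.639 -0.161  1.587  0.117  0.925 -1.621] f [ 0.8 -0.  -0. ] t [-0.003  0.048  0.016] w 0.0882995616291376 g 0.0
slide [ 1.722 -1.624  0.215]
[[ 0.318  0.91   0.264  0.667]
 [-0.948  0.307  0.085  0.139]
 [-0.003 -0.278  0.961  0.409]
 [ 0.     0.     0.     1.   ]] [[357.20414237   0.         315.68201168]
 [  0.         357.20414237 236.45776209]
 [  0.           0.           1.        ]] [251.11701492 185.74465026]
```

View pics/w1.png

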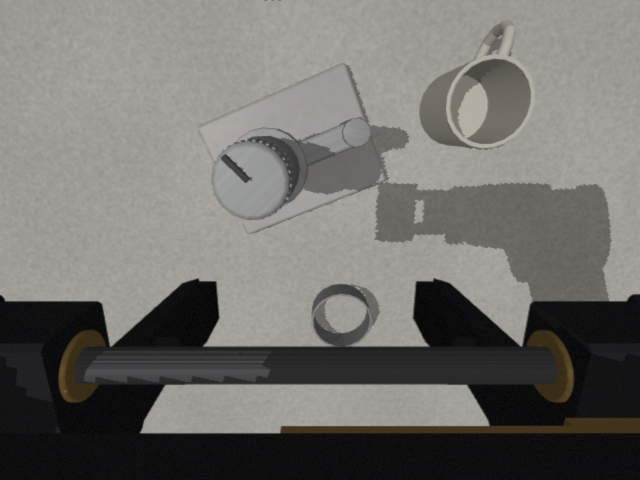

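The wrist view puts the cap's top centre at about (250, 180) and the rib tip at about (224, 157). The column and cutter are clear of the path. I'll refine the cap position and pre-rotate, because a positive roll decreases joint 7.

Run:
```python
from h import *
i=cv2.imread("pics/w1.png")
c=ray("wrist",(250,180),.1995); print(c)
for a,b in(((212,180),(289,178)),((250,141),(250,219))): print(np.linalg.norm(ray("wrist",a,.1995)-ray("wrist",b,.1995)))
r=ray("wrist",(224.5,157),.2)-c; k=ray("wrist",(356,132),.143)-c
print(np.degrees(np.arctan2(r[1],r[0])),np.degrees(np.arctan2(k[1],k[0])),np.hypot(*k[:2]))
```

```text
[0.62993035 0.16759229 0.1995    ]
0.04504990475515057
0.04546325561965555
65.00726164339302 -49.42169233912186 0.07226425464592234
```

Request:
move_arm:
  slide:
    - [0, 0, 0]
    - [0, 0, 0]
    - [0, 0, 0]
    - [0, 0, 0]
    - [0, 0, 0]
    - [0, 0, 0]
    - [0, 0, 0]
    - [0, 0, 0]
  roll: [-1, -1, -1, -1, -1, -1, -1, -1]
  claw: [1, 1, 1, 1, 1, 1, 1, 1]

```text
time: 3.48
tcp_pos: [0.5976, 0.1083, 0.2633]
ee_rot: [0.801, 0.598, -0.001, 0.0]
ft_force: [-0.4, 0.3, -0.5]
gripper_width: 0.0882
grasp_force: 0.0
```

Request:
move_arm:
  slide:
    - [0, 0, 0]
    - [0, 0, 0]
    - [0, 0, 0]
    - [0, 0, 0]
    - [0, 0, 0]
    - [0, 0, 0]
    - [0, 0, 0]
    - [0, 0, 0]
  roll: [-1, -1, -1, -1, -1, -1, -1, -1]
  claw: [1, 1, 1, 1, 1, 1, 1, 1]

```text
time: 4.15
tcp_pos: [0.5977, 0.1082, 0.2632]
ee_rot: [0.434, 0.901, -0.001, -0.0]
ft_force: [0.1, -0.3, 0.6]
gripper_width: 0.0879
grasp_force: 0.0
```

Request:
move_arm:
  slide:
    - [0, 0, 0]
    - [0, 0, 0]
    - [0, 0, 0]
    - [0, 0, 0]
  roll: [-1, -1, -1, 0]
  claw: [1, 1, 1, 1]

```text
time: 4.48
tcp_pos: [0.5977, 0.1082, 0.263]
ee_rot: [0.267, 0.964, -0.001, -0.001]
ft_force: [-0.0, -0.1, -1.6]
gripper_width: 0.0879
grasp_force: 0.0
```

```bash
python3 st.py .627 .166 .2632
```

```text
4.4833 tcp [0.5977 0.1082 0.263 ] x-axis yaw 148.97 tilt [-0.0015 -0.001 ] q [ 0.171  0.736 -0.796  1.573  0.575  1.082  0.256] f [-0.  -0.1 -1.6] t [ 0.032 -0.179 -0.007] w 0.08791526803994104 g 0.0
slide [ 0.187  2.585 -0.013]
```

Run:
```python
from h import *
c=camera_info("wrist"); i=get_image("wrist"); cv2.imwrite("pics/w2.png",i)
p=proj("wrist",(.628,.167,.1995),c); print(p)
g=cv2.GaussianBlur(cv2.cvtColor(i,cv2.COLOR_BGR2GRAY),(5,5),0)
C=cv2.HoughCircles(g,cv2.HOUGH_GRADIENT,1.5,20,param1=80,param2=25,minRadius=30,maxRadius=46)
if C is not None:
  for q in C[0][:6]: print(q,ray("wrist",q[:2],.1995,c))
```

```text
[422.49927643 248.32207531]
[419.25 243.75  36.9 ] [0.6243194  0.16660075 0.1995    ]
[197.25 129.75  33.9 ] [0.49988449 0.08968615 0.1995    ]
[396.75 222.75  33.6 ] [0.60540955 0.16088969 0.1995    ]
[503.25 290.25  35.25] [0.67978722 0.19863547 0.1995    ]
[101.25 368.25  41.7 ] [ 0.59257608 -0.05970717  0.1995    ]
[299.25 363.75  35.25] [0.65922535 0.058426   0.1995    ]
```

View pics/w2.png

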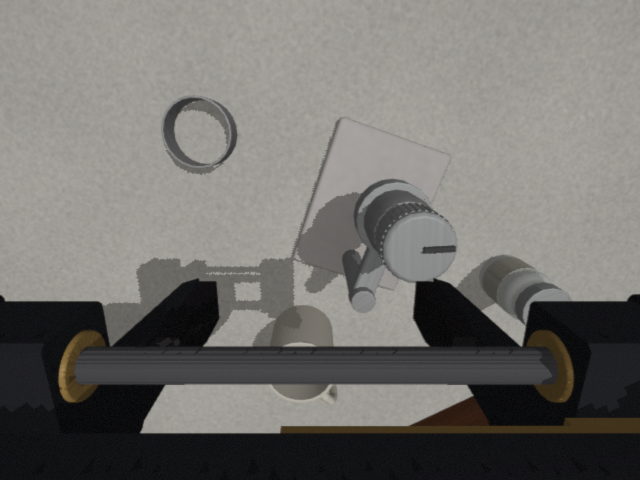

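The cap's circle is at about (420, 246), which gives (0.626, 0.167), agreeing with the top camera. The rib points right to (455, 250). I'll go over the cap and then down.

Request:
move_arm:
  slide:
    - [0.07, 0.7, 0]
    - [0.07, 0.8, 0]
    - [0.07, 0.7, 0]
    - [0, 0.39, 0]
    - [0, 0, 0]
    - [0, 0, 0]
  roll: [0, 0, 0, 0, 0, 0]
  claw: [1, 1, 1, 1, 1, 1]

```text
time: 5.03
tcp_pos: [0.627, 0.1673, 0.2634]
ee_rot: [0.269, 0.963, -0.001, -0.0]
ft_force: [-0.6, -0.6, 0.3]
gripper_width: 0.0881
grasp_force: 0.0
```

```bash
python3 st.py .6262 .1666 .169
```

```text
5.0333 tcp [0.627  0.1673 0.2634] x-axis yaw 148.78 tilt [-0.0005 -0.0012] q [ 0.054  0.789 -0.776  1.439  0.576  1.15   0.214] f [-0.6 -0.6  0.3] t [ 0.008 -0.149 -0.056] w 0.08810180057965758 g 0.0
slide [ 0.012 -0.036  3.776]
```

Request:
move_arm:
  slide:
    - [0, 0, 0.6]
    - [0, 0, 0.7]
    - [0, 0, 0.7]
    - [0, 0, 0.6]
    - [0, 0, 0.5]
    - [0, 0, 0.4]
    - [0, 0, 0.27]
    - [0, 0, 0]
  roll: [0, 0, 0, 0, 0, 0, 0, 0]
  claw: [1, 1, 1, 1, 1, 1, 1, 1]

```text
time: 5.7
tcp_pos: [0.6266, 0.1668, 0.1681]
ee_rot: [0.269, 0.963, -0.001, -0.001]
ft_force: [0.2, 0.6, 0.1]
gripper_width: 0.088
grasp_force: 0.0
```

```bash
python3 st.py .6265 .1666 .169
```

```text
5.7 tcp [0.6266 0.1668 0.1681] x-axis yaw 148.81 tilt [-0.002  -0.0013] q [ 0.033  0.889 -0.72   1.537  0.667  0.976  0.138] f [0.2 0.6 0.1] t [-0.067 -0.14  -0.008] w 0.08795026551367412 g 0.0
slide [-0.001 -0.009 -0.035]
```

Request:
move_arm:
  slide:
    - [0, 0, 0]
    - [0, 0, 0]
    - [0, 0, 0]
    - [0, 0, 0]
    - [0, 0, 0]
    - [0, 0, 0]
    - [0, 0, 0]
    - [0, 0, 0]
  roll: [0, 0, 0, 0, 0, 0, 0, 0]
  claw: [0.4, 0.4, 0.4, 0.4, 0.4, 0.4, 0.4, 0.4]
  force: 25

```text
time: 6.37
tcp_pos: [0.6265, 0.1664, 0.1695]
ee_rot: [0.269, 0.963, -0.002, -0.0]
ft_force: [-3.6, -4.0, 4.9]
gripper_width: 0.0462
grasp_force: 25.0
```

```bash
python3 st.py .6265 .1666 .169
```

```text
6.3667 tcp [0.6265 0.1664 0.1695] x-axis yaw 148.81 tilt [-0.0016 -0.0029] q [ 0.034  0.887 -0.721  1.536  0.667  0.979  0.138] f [-3.6 -4.   4.9] t [-0.882  0.598 -0.098] w 0.04624472239757585 g 24.979980003554374
slide [0.005 0.008 0.022]
```

Request:
move_arm:
  slide:
    - [0, -0.02, 0.006]
    - [0, 0, 0.006]
    - [0, 0, 0.006]
    - [0, 0, 0.006]
    - [0, 0, 0.006]
    - [0, 0, 0.006]
    - [0, 0, 0.006]
    - [0, 0, 0.006]
  roll: [0.5, 0.8, 0.8, 0.8, 0.8, 0.8, 0.8, 0.5]
  claw: [0.4, 0.4, 0.4, 0.4, 0.4, 0.4, 0.4, 0.4]
  force: 25

```text
time: 7.03
tcp_pos: [0.6279, 0.1675, 0.1687]
ee_rot: [0.583, 0.813, 0.001, 0.001]
ft_force: [0.4, -0.6, 2.1]
gripper_width: 0.0465
grasp_force: 25.0
```

```bash
python3 st.py;python3 - <<'E'
from h import *
c=camera_info("wrist"); w=get_image("wrist"); s=get_image("side");t=get_image("top")
s=cv2.resize(s[130:250,225:385],(400,300),interpolation=2);t=cv2.resize(t[170:290,185:345],(400,300),interpolation=2)
w=cv2.resize(w,(400,300)); cv2.imwrite("pics/m3.png",np.vstack([np.hstack([w,s]),np.hstack([t,t*0])]))
E
```

```text
7.0333 tcp [0.6279 0.1675 0.1687] x-axis yaw 108.73 tilt [0.0022 0.0003] q [-0.05   0.848 -0.543  1.541  0.519  0.897 -0.444] f [ 0.4 -0.6  2.1] t [-0.349  0.011  0.129] w 0.04647580880030352 g 24.974560691043735
```

View pics/m3.png

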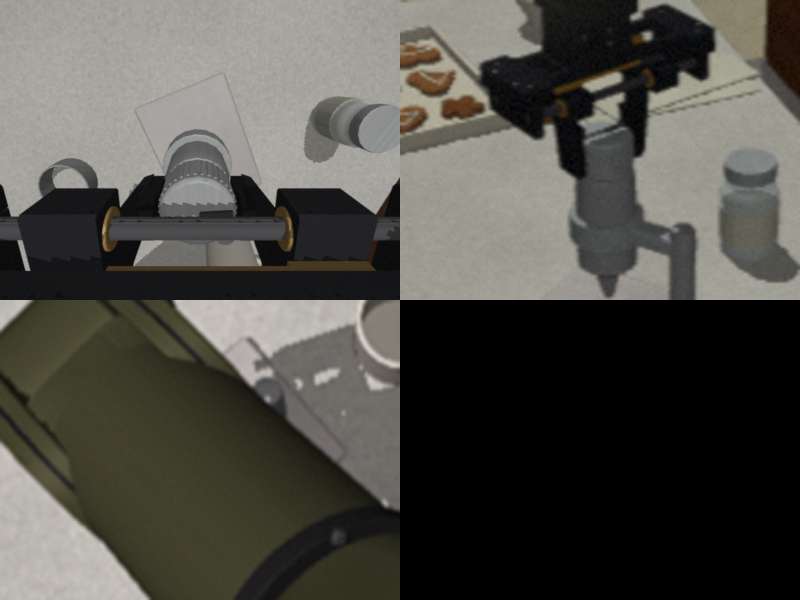

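The wrist view (top left) shows the rib just above the gripper's bar at about (215, 213), still pointing to image right. So the cap turns with the gripper, and the z torque of 0.13 N m fits the thread friction. I'll keep turning.

Request:
move_arm:
  slide:
    - [0, 0, 0.006]
    - [0, 0, 0.006]
    - [0, 0, 0.006]
    - [0, 0, 0.006]
    - [0, 0, 0.006]
    - [0, 0, 0.006]
    - [0, 0, 0.006]
    - [0, 0, 0.006]
  roll: [0.7, 0.8, 0.8, 0.8, 0.8, 0.8, 0.8, 0.5]
  claw: [0.4, 0.4, 0.4, 0.4, 0.4, 0.4, 0.4, 0.4]

```text
time: 7.85
tcp_pos: [0.6297, 0.1675, 0.1678]
ee_rot: [0.831, 0.556, 0.003, 0.001]
ft_force: [6.0, -1.7, 1.9]
gripper_width: 0.0462
grasp_force: 25.0
```

```bash
python3 st.py
```

```text
7.85 tcp [0.6297 0.1675 0.1678] x-axis yaw 67.55 tilt [0.0057 0.0013] q [-0.147  0.819 -0.348  1.546  0.346  0.831 -1.018] f [ 6.  -1.7  1.9] t [-0.203 -0.83   0.107] w 0.04618537249915021 g 24.97511617373675
```

Request:
move_arm:
  slide:
    - [0, 0, 0.004]
    - [0, 0, 0.004]
    - [0, 0, 0.004]
    - [0, 0, 0]
  roll: [0.5, 0.5, 0.5, 0]
  claw: [0.4, 0.4, 0.4, 0.4]

```text
time: 8.18
tcp_pos: [0.6301, 0.1673, 0.1676]
ee_rot: [0.877, 0.48, 0.003, 0.001]
ft_force: [4.9, -1.7, 1.2]
gripper_width: 0.0464
grasp_force: 25.0
```

```bash
python3 st.py
```

```text
8.1833 tcp [0.6301 0.1673 0.1676] x-axis yaw 57.32 tilt [0.0065 0.0011] q [-0.173  0.814 -0.298  1.548  0.299  0.818 -1.158] f [ 4.9 -1.7  1.2] t [-0.232 -0.908 -0.117] w 0.04640249140386015 g 24.977414435707033
```

Request:
move_arm:
  slide:
    - [0.03, 0.05, 0.003]
    - [0, 0, 0.003]
    - [0, 0, 0.003]
  roll: [0.4, 0.4, 0.4]
  claw: [0.4, 0.4, 0.4]

```text
time: 8.43
tcp_pos: [0.6304, 0.167, 0.1673]
ee_rot: [0.91, 0.416, 0.002, 0.001]
ft_force: [2.1, -2.2, 2.6]
gripper_width: 0.0465
grasp_force: 25.0
```

```bash
python3 st.py
```

```text
8.4333 tcp [0.6304 0.167  0.1673] x-axis yaw 49.11 tilt [0.0042 0.0006] q [-0.193  0.813 -0.259  1.545  0.26   0.813 -1.267] f [ 2.1 -2.2  2.6] t [-0.335 -0.373  0.153] w 0.04654590975915456 g 24.97422785963863
```

Request:
move_arm:
  slide:
    - [0, 0, 0.003]
    - [0, 0, 0.003]
  roll: [0.4, 0.4]
  claw: [0.4, 0.4]

```text
time: 8.6
tcp_pos: [0.6306, 0.1669, 0.1672]
ee_rot: [0.928, 0.371, 0.002, 0.001]
ft_force: [2.8, -3.0, 4.5]
gripper_width: 0.046
grasp_force: 25.0
```

```bash
python3 st.py
```

```text
8.6 tcp [0.6306 0.1669 0.1672] x-axis yaw 43.6 tilt [0.0046 0.0005] q [-0.207  0.811 -0.232  1.546  0.235  0.807 -1.341] f [ 2.8 -3.   4.5] t [-0.344 -0.519  0.158] w 0.04602947849258973 g 24.97429374139756
```

Request:
move_arm:
  slide:
    - [0, 0, 0]
    - [0, 0, 0]
  roll: [0.4, 0.4]
  claw: [0.4, 0.4]

```text
time: 8.77
tcp_pos: [0.6308, 0.1667, 0.1671]
ee_rot: [0.945, 0.326, 0.002, 0.001]
ft_force: [3.8, -3.0, 1.9]
gripper_width: 0.0465
grasp_force: 25.0
```

```bash
python3 st.py
```

```text
8.7667 tcp [0.6308 0.1667 0.1671] x-axis yaw 38.1 tilt [0.0048 0.0002] q [-0.221  0.809 -0.205  1.547  0.208  0.802 -1.415] f [ 3.8 -3.   1.9] t [-0.391 -0.602  0.084] w 0.04647937149859482 g 24.97422938235104
```

Expected stop is near yaw 37°. I'll take small steps and watch the torque.

Request:
move_arm:
  slide:
    - [0, 0, 0]
    - [0, 0, 0]
  roll: [0.4, 0.4]
  claw: [0.4, 0.4]

```text
time: 8.93
tcp_pos: [0.6316, 0.1669, 0.167]
ee_rot: [0.959, 0.282, 0.003, 0.001]
ft_force: [6.8, -2.4, -0.2]
gripper_width: 0.0463
grasp_force: 25.0
```

```bash
python3 st.py
```

```text
8.9333 tcp [0.6316 0.1669 0.167 ] x-axis yaw 32.75 tilt [0.007  0.0003] q [-0.235  0.808 -0.178  1.547  0.183  0.796 -1.486] f [ 6.8 -2.4 -0.2] t [-0.434 -1.272  0.792] w 0.04629244894200469 g 25.01339238602668
```

Request:
move_arm:
  slide:
    - [0, 0, 0]
    - [0, 0, 0]
  roll: [0.4, 0.4]
  claw: [0.4, 0.4]

```text
time: 9.1
tcp_pos: [0.6325, 0.167, 0.1672]
ee_rot: [0.972, 0.236, 0.004, 0.001]
ft_force: [7.3, -3.3, -0.5]
gripper_width: 0.0463
grasp_force: 25.3
```

```bash
python3 st.py
```

```text
9.1 tcp [0.6325 0.167  0.1672] x-axis yaw 27.28 tilt [0.0088 0.0004] q [-0.25   0.807 -0.151  1.547  0.157  0.791 -1.559] f [ 7.3 -3.3 -0.5] t [-0.594 -1.355  1.016] w 0.04628763849780621 g 25.32116983980586
```

Request:
move_arm:
  slide:
    - [0, 0, 0]
    - [0, 0, 0]
  roll: [0.4, 0.4]
  claw: [0.4, 0.4]

```text
time: 9.27
tcp_pos: [0.6323, 0.1664, 0.1672]
ee_rot: [0.982, 0.189, 0.004, 0.001]
ft_force: [6.6, -3.4, 0.8]
gripper_width: 0.0461
grasp_force: 25.0
```

```bash
python3 st.py
```

```text
9.2667 tcp [0.6323 0.1664 0.1672] x-axis yaw 21.81 tilt [ 0.0085 -0.0006] q [-0.264  0.806 -0.123  1.548  0.131  0.788 -1.632] f [ 6.6 -3.4  0.8] t [-0.711 -1.312  1.063] w 0.04609905669433717 g 25.02361638704315
```

The torque jumped to about 1.06 N m and levelled off, so the cap is bottomed and the grip is slipping. Next I unwind in small steps to find where the torque reverses.

Request:
move_arm:
  slide:
    - [0, 0, 0]
  roll: [-0.15]
  claw: [0.4]

```text
time: 9.35
tcp_pos: [0.6323, 0.1665, 0.1672]
ee_rot: [0.98, 0.198, 0.004, 0.001]
ft_force: [5.5, -2.9, 0.4]
gripper_width: 0.0464
grasp_force: 25.0
```

```bash
python3 st.py
```

```text
9.35 tcp [0.6323 0.1665 0.1672] x-axis yaw 22.8 tilt [ 0.0085 -0.0006] q [-0.262  0.806 -0.128  1.548  0.135  0.788 -1.618] f [ 5.5 -2.9  0.4] t [-0.542 -1.325  0.41 ] w 0.04637477811516543 g 24.999314106535167
```

Request:
move_arm:
  slide:
    - [0, 0, 0]
  roll: [-0.15]
  claw: [0.4]

```text
time: 9.43
tcp_pos: [0.6323, 0.1666, 0.1673]
ee_rot: [0.978, 0.207, 0.004, 0.001]
ft_force: [6.2, -1.5, 0.9]
gripper_width: 0.0465
grasp_force: 25.0
```

```bash
python3 st.py
```

```text
9.4333 tcp [0.6323 0.1666 0.1673] x-axis yaw 23.85 tilt [0.0082 0.0001] q [-0.258  0.806 -0.134  1.548  0.14   0.789 -1.604] f [ 6.2 -1.5  0.9] t [-0.492 -1.339 -0.096] w 0.04654734510232767 g 24.999714356381446
```

Request:
move_arm:
  slide:
    - [0, 0, 0]
  roll: [-0.15]
  claw: [0.4]

```text
time: 9.52
tcp_pos: [0.6323, 0.1666, 0.1673]
ee_rot: [0.977, 0.215, 0.004, 0.001]
ft_force: [5.4, -2.1, 1.4]
gripper_width: 0.0464
grasp_force: 25.0
```

```bash
python3 st.py
```

```text
9.5167 tcp [0.6323 0.1666 0.1673] x-axis yaw 24.84 tilt [0.0081 0.0005] q [-0.255  0.806 -0.139  1.548  0.145  0.79  -1.591] f [ 5.4 -2.1  1.4] t [-0.522 -1.315 -0.093] w 0.04642719806499788 g 24.99913802370429
```

Request:
move_arm:
  slide:
    - [0.03, 0.02, -0.005]
    - [0, 0, -0.005]
    - [0, 0, -0.005]
    - [0, 0, -0.005]
    - [0, 0, -0.005]
    - [0, 0, -0.005]
    - [0, 0, -0.005]
    - [0, 0, -0.005]
  roll: [-0.6, -0.8, -0.8, -0.8, -0.8, -0.8, -0.8, -0.8]
  claw: [0.4, 0.4, 0.4, 0.4, 0.4, 0.4, 0.4, 0.4]

```text
time: 10.18
tcp_pos: [0.6303, 0.1686, 0.1682]
ee_rot: [0.83, 0.557, 0.002, -0.0]
ft_force: [-0.1, 0.7, 3.3]
gripper_width: 0.0465
grasp_force: 25.0
```

Request:
move_arm:
  slide:
    - [0, 0, -0.005]
    - [0, 0, -0.005]
    - [0, 0, -0.005]
    - [0, 0, -0.005]
    - [0, 0, -0.005]
    - [0, 0, -0.005]
    - [0, 0, -0.005]
    - [0, 0, 0]
  roll: [-0.8, -0.8, -0.8, -0.8, -0.8, -0.8, -0.6, 0]
  claw: [0.4, 0.4, 0.4, 0.4, 0.4, 0.4, 0.4, 0.4]

```text
time: 10.85
tcp_pos: [0.6278, 0.1688, 0.1689]
ee_rot: [0.61, 0.793, 0.0, -0.002]
ft_force: [-4.4, 0.2, 7.5]
gripper_width: 0.0462
grasp_force: 25.0
```

```bash
python3 st.py
```

```text
10.85 tcp [0.6278 0.1688 0.1689] x-axis yaw 104.86 tilt [-0.0022  0.0024] q [-0.057  0.847 -0.531  1.537  0.502  0.898 -0.498] f [-4.4  0.2  7.5] t [-0.001  0.814  0.064] w 0.0461932734812944 g 24.996892930939794
```

Request:
move_arm:
  slide:
    - [0, 0, -0.02]
    - [0, 0, -0.02]
    - [0, 0, 0]
    - [0, 0, 0]
    - [0, 0, 0]
  roll: [-0.5, -0.5, -0.3, 0, 0]
  claw: [0.4, 0.4, 0.4, 0.4, 0.4]

```text
time: 11.27
tcp_pos: [0.6273, 0.1686, 0.1692]
ee_rot: [0.547, 0.837, -0.0, -0.002]
ft_force: [-5.3, -0.4, 4.2]
gripper_width: 0.0461
grasp_force: 25.0
```

```bash
python3 st.py;python3 - <<'E'
from h import *
c=camera_info("wrist"); w=get_image("wrist"); s=get_image("side");print(proj("wrist",(.629,.167,.1985),c),proj("side",(.629,.167,.1985)))
for r in (.02,): print([proj("side",(.629+r*np.cos(a),.167+r*np.sin(a),.199)).round(1) for a in np.radians([30,40,50])])
s=cv2.resize(s[160:220,270:350],(640,480),interpolation=2)
w=w[230:380,230:430]; w=cv2.resize(w,(640,480)); w=cv2.convertScaleAbs(w,alpha=1.3)
cv2.imwrite("pics/m4.png",cv2.resize(np.hstack([w,s]),(800,300)))
E
```

```text
11.2667 tcp [0.6273 0.1686 0.1692] x-axis yaw 113.64 tilt [-0.0035  0.0016] q [-0.037  0.854 -0.571  1.536  0.537  0.915 -0.373] f [-5.3 -0.4  4.2] t [0.06  0.85  0.101] w 0.0460600875012048 g 24.998117925133556
[318.45389828 342.68845588] [305.39108207 182.12090082]
[array([311.9, 178.5]), array([310.6, 178. ]), array([309.1, 177.7])]
```

View pics/m4.png

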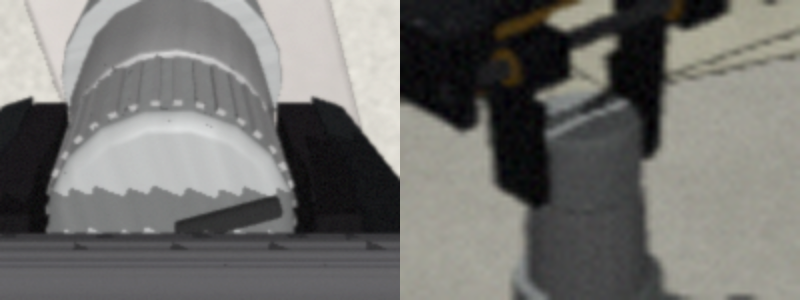

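The wrist crop (left) shows the rib running from about (178, 228) to (281, 207) between the pads. Converting that to a world angle:

Run:
```python
from h import *
f=lambda u,v:ray("wrist",(230+u/2,230+v/2),.2005)
for a,b in(((180,222),(278,198)),((215,232),(281,216)),((178,228),(281,207))):
    p,q=f(*a),f(*b); d=q-p; t=np.degrees(np.arctan2(d[1],d[0])); print(p.round(4),q.round(4),np.linalg.norm(d),t,"turn from -50:",t+50)
print(observe()["time"])
```

```text
[0.6287 0.169  0.2005] [0.6429 0.1807 0.2005] 0.0183395648967907 39.31927816993323 turn from -50: 89.31927816993323
[0.6354 0.1697 0.2005] [0.645  0.1776 0.2005] 0.012398949117532606 39.29500233014548 turn from -50: 89.29500233014548
[0.6289 0.1678 0.2005] [0.6442 0.1792 0.2005] 0.019143706438664487 36.84078127315151 turn from -50: 86.8407812731515
11.3667
```

The camera gives a turn of about 89°, which agrees with the 89.8° from the torque reading. I'll let it settle and hand in.

Request:
move_arm:
  slide:
    - [0, 0, 0]
    - [0, 0, 0]
    - [0, 0, 0]
    - [0, 0, 0]
  roll: [0, 0, 0, 0]
  claw: [0.4, 0.4, 0.4, 0.4]

```text
time: 11.7
tcp_pos: [0.6272, 0.1686, 0.1692]
ee_rot: [0.547, 0.837, -0.0, -0.002]
ft_force: [-4.0, 0.4, 4.0]
gripper_width: 0.046
grasp_force: 25.0
```

```bash
python3 st.py; python3 -c "
from bench import *
print(sign_off())"
```

```text
11.7 tcp [0.6272 0.1686 0.1692] x-axis yaw 113.64 tilt [-0.0035  0.0013] q [-0.037  0.854 -0.571  1.536  0.537  0.915 -0.373] f [-4.   0.4  4. ] t [0.058 0.813 0.09 ] w 0.0460413634171362 g 24.998175424989313
the job is handed in; nothing more can be done
None
```

The cap was screwed down until it bottomed out, then backed off a quarter turn (about 89–90° by camera and torque readings); I handed the job in at 11.7 s with the gripper still holding it at 25 N and the jar, mug and cutter never approached.

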